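# Put the pusher back in the nut mill's feed tube

### The arm

A 6-joint arm with a two-finger parallel gripper is mounted at the origin on the work surface. World frame = base frame: x ahead of the robot, y to its left, z up, the work surface at z = 0. Lengths are in m, angles in rad, forces in N, time in s.
With the tool pointing down it reaches from about 0.25 to 0.775 m from the base axis. Payload 4 kg.
Tool frame: the origin (TCP) lies midway between the tips of the shut fingers; the grasp point (between the pads) lies 19 mm behind it; z points along the fingers, y is the direction in which the jaws open and shut (so a half turn about z gives the same grasp; the last joint's range is limited). The gripper opens to 94 mm and grips with 3 to 60 N. Pads are 16 mm wide; open, the fingers measure 119 mm over their backs; the gripper's body (75 mm by 177 mm) begins 78 mm behind the grasp point.
Start: joints at [-1.333, 0.087, 1.371, -0, 1.684, -0.103], TCP at [0.184, -0.518, 0.206] pointing down, gripper open.
Joint ranges: [-3.1, 3.1], [-0.76, 2.03], [0.27, 2.55], [-1.08, 4.22], [0.17, 2.65], [-2.57, 2.57]. Speed limits (rad/s): [2.79, 2.79, 3.14, 3.14, 3.14, 3.14].

### API

Orientations are given as a rotation vector (axis times angle).
In Python, from rig import * gives the robot as it stands.
- The arm moves only by the shell command python3 -m handwheel 'ROWS' [FORCE]. ROWS is a JSON object of lists of equal length, an entry for each row: "twist": the turn, a rotation vector about the world's x, y, z in rad, a list of three; "dp": the shift along the world's x, y, z in m, a list of three; "fingers": the opening, from -1 (shut) to 1 (fully open). A call has 1 to 8 rows; each row is the pose to reach, as a shift and turn from the pose commanded when the call began; what a row does not reach only later rows make up. A row lasts 1/12 s, in which the tool goes at most 41.7 mm and 7.16 degrees, less where a joint would pass 70% of its speed; a pose out of reach is approached as far as the arm can. A call with a gripper value outside its range is refused whole. The fingers move at their own pace and stop on an object; FORCE is the grip in N (left out, the last holds). Time passes only in rows, so rows that repeat a pose let the fingers close. It gives the time, the measured TCP pose, the force and the opening at its end, in the units of the state.
- sense(): the state, without advancing time (a new reading comes with each control period).
- snapshot(name): name is "scene" or "side" or "wrist"; returns a dict with "img" (400x640x3 uint8, red, green, blue), "z_map" (400x640 float32, m along the optical axis (not along the pixel's ray), 0 where there is no reading), "fx", "fy", "cx", "cy" (pixels), "R" (3x3) and "t" (3): a world point X has camera coordinates R X + t; the wrist camera has in their place "hand_eye" (4x4, takes a point from camera to tool coordinates, whose origin is the TCP and whose axes are the flange's). Camera axes: x right, y down, z forward; pixel columns grow to the right and rows downward; lengths in m; the calibration is good to about 2 mm. A picture is of the moment at which its call begins: read the wrist's pose just before it.
- close_job(): hands the job in, once; it reports no verdict.
The state is a dict: "time_s": time; "q": joint angles; "dq": joint speeds; "joint_efforts": joint torques, N m; "tcp_pos": TCP position; "tool_rot": TCP orientation; "ft_force": force on the tool from outside, world axes, zero at the start; "torque": the same for the moment, N m; "width": finger opening in m.
Only numpy, scipy, OpenCV 4.12 (cv2) and the standard library are available. Lean on these libraries where they do the work, as an engineer would, in place of code of your own. Each camera call takes 0.05 s, during which the arm holds its last target. There are 200 camera calls.

### The job

Make the bench nut mill safe by pressing its mushroom stop button right down and letting it spring back, then put the long wooden pusher fully home in the feed tube, collar resting on the rim, lowering it gently rather than letting it drop. Once the pusher is home, reset the stop by turning the button's head clockwise (seen from above) all the way to its end stop. Leave the tart tamper, the canister and the pastry cutter where they stand.

Things in the scene. Friction and masses are not known exactly. Their poses are not given: they have to be found in the camera images.
- mill: The bench nut mill, fixed to the counter: a steel box housing 170 (x) x 280 (y) x 90 mm high. Origin at the centre of its underside, z up; the face with the black outlet slot is its -x side. An upright round aluminium feed tube rises from the top at local (0, +65 mm), and the mushroom stop button stands on a round collar 60 mm wide at local (0, -75 mm).
- mouth (a point): Centre of the feed tube's open mouth, at the height of its rim, 160 mm above the counter; z points up out of the tube. The bore is 52 mm in diameter, straight and 125 mm deep, widening to about 60 mm over the top 12 mm; the wall is 5 mm thick, the tube 62 mm across outside and 70 mm at the rim.
- head_top (a point): Middle of the top of the stop button head, 144 mm above the counter when up; moves and turns with the head. The head is a grey mushroom 50 mm in diameter, 14 mm thick, its disc top at 122 mm, with an upright black grip bar across it: 44 mm long along this point's x axis, 14 mm thick along y, 22 mm tall, its flat top being this point.
- press (a joint): How far the stop button is pressed down, m: 0 up, 0.008 fully down. A spring pushes it back up when let go; about 1.5 N starts it and 5 N holds it fully down.
- reset (a joint): How far the button's head is turned clockwise seen from above, rad: 0 to an end stop at 1.1. It starts anywhere between 0 and 0.25 and stays where it is left by friction of about 0.05 N m. It turns about the vertical axis through head_top, whether or not the button is pressed.
- pusher: The loose wooden pusher, 0.25 kg, standing upright, 160 mm tall: the longer, slimmer of the two wooden tools. Origin at the centre of its foot, z up along it. Shaft 48 mm in diameter up to 100 mm, foot bevelled 3 mm, flat round collar 74 mm in diameter from 100 to 110 mm, round handle 30 mm in diameter to 160 mm. Home, collar on the tube rim, its foot is 100 mm below the mouth.
- pusher_grip (a point): Point on the pusher's axis in its handle, 146 mm above its foot; a good place to grip.
- tamper: A loose wooden tart tamper standing upright, a bystander that is too wide for the tube: a head 68 mm in diameter and 60 mm high, with a handle 30 mm in diameter up to 110 mm in all. Origin at the centre of its underside. It and the pusher stand one to each side of the mill, either way round.
- canister: A loose closed aluminium sugar canister, a bystander, 68 mm in diameter and 105 mm tall, standing. Origin at the centre of its underside.
- cutter: A loose steel pastry cutter, a bystander: a ring 80 mm in diameter and 45 mm tall, lying flat. Origin at the centre of its underside.
Things that resemble listed ones, but are neither listed nor needed, are in the scene too. Leave any blue or green look-alike of the pusher alone.

How it is judged:
By the outcome, as a careful person would: the job done as asked, in the order asked, and still so for the second after the job is handed in, with the robot touching nothing.
It also fails if it takes over 72 s, if anything falls off the work surface, if the arm or the gripper's body presses on something with over 40 N, if the wrist force passes 120 N, or if a joint passes its speed limit or range.

## Working session

There is one attempt and no reset: what is moved stays moved. The work goes in short steps, Python scripts to look and compute and a shell command to move; the robot and the scene stay as the last step left them, time stands still between calls to the robot, and variables do not carry over. Pictures are saved under pics/ and viewed, about 8 in all and at most 12, crops included, and the job is handed in when it is done.

```bash
ls; mkdir -p pics
cat > h.py <<'E'
import numpy as np, cv2
from rig import *
def cloud(s):
    z=s["z_map"]; v,u=np.mgrid[:400,:640]
    P=np.stack([(u-s["cx"])/s["fx"]*z,(v-s["cy"])/s["fy"]*z,z],-1)
    if "R" in s: W=(P-np.array(s["t"]))@np.array(s["R"])
    else: W=P
    W[z==0]=np.nan
    return W
E
python3 - <<'E'
from h import *
import pickle
S={n:snapshot(n) for n in("scene","side")}
pickle.dump(S,open("s.pkl","wb"))
for n in S: cv2.imwrite(f"pics/{n}.png",S[n]["img"][:,:,::-1])
for n in S: print(n,-np.array(S[n]["R"]).T@S[n]["t"],S[n]["fx"])
print(sense())
E
```

```text
pics
scene [1.37341791 0.1202732  1.06233407] 517.8325571916154
side [-0.09789476  1.00168394  0.88503787] 462.2625219338148
{'time_s': 0.1, 'q': array([-1.33308998e+00,  8.78929932e-02,  1.37209567e+00, -9.30791991e-06,
        1.68357982e+00, -1.03104180e-01]), 'dq': array([-0.00062118,  0.00072311, -0.00381913, -0.00036834, -0.00156655,
        0.00118619]), 'joint_efforts': array([ 2.52939884e-03, -3.41251624e+01, -3.03300798e+01,  7.21329404e-02,
        3.04296752e-02, -9.40237669e-05]), 'tcp_pos': array([ 0.18371323, -0.5178938 ,  0.20441849]), 'tool_rot': array([-3.09414829e+00, -5.32420996e-01,  2.23076327e-04]), 'ft_force': array([-0.39391592,  1.17894682,  0.09952278]), 'torque': array([0.01360411, 0.03571502, 0.04589082]), 'width': 0.09399806925266921}
```

View pics/scene.png

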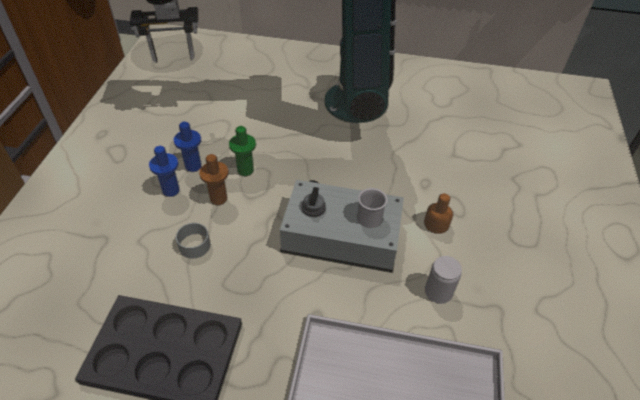

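View pics/side.png

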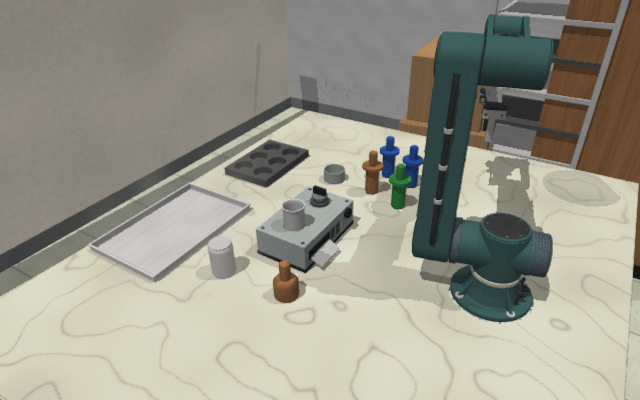

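The scene view shows two brown tools: a slim, collared one at (214,180) and a squat one at (440,215). Blue look-alikes are at (165,170) and (188,145), and a green one at (243,150). The pusher is the brown collared tool, and the squat one is the tamper. The mill is at (343,225), its button at (314,200) and its tube at (371,205).

Run:
```python
from h import *
import pickle
S=pickle.load(open("s.pkl","rb"))
def circ(p):
    A=np.c_[2*p[:,:2],np.ones(len(p))]; s=np.linalg.lstsq(A,(p[:,:2]**2).sum(1),rcond=None)[0]
    return s[:2],np.sqrt(s[2]+s[0]**2+s[1]**2)
for n,s in S.items():
    W=cloud(s); hsv=cv2.cvtColor(s["img"],cv2.COLOR_RGB2HSV)
    reg=(W[...,0]>.2)&(W[...,0]<.8)&(abs(W[...,1])<.5)&(W[...,2]>.015)&(W[...,2]<.2)
    print(n,"table z",np.nanmedian(W[...,2][(abs(W[...,1])<.4)&(W[...,0]>.3)&(W[...,0]<.7)&(W[...,2]<.015)]))
    for c,lo,hi in(("brown",(3,110,40),(18,255,255)),("blue",(105,120,40),(130,255,255)),("green",(45,120,30),(80,255,255))):
        m=(cv2.inRange(hsv,lo,hi)>0)&reg
        k,L,st,_=cv2.connectedComponentsWithStats(m.astype(np.uint8))
        for i in range(1,k):
            if st[i,4]<80: continue
            p=W[L==i]; zt=np.percentile(p[:,2],99); top=p[p[:,2]>zt-.006]; mid=p[(p[:,2]>.096)&(p[:,2]<.112)]
            print(c,st[i],"zmax %.3f"%zt,"top",top.mean(0).round(3),"mean",np.median(p,0).round(3), "bbox collar",mid[:,:2].min(0).round(3) if len(mid) else"",mid[:,:2].max(0).round(3) if len(mid) else"")
    # mill
    mm=reg&(W[...,0]>.35)&(abs(W[...,1])<.25)
    t=W[mm&(W[...,2]>.085)&(W[...,2]<.095)]
    t=t[(t[:,1]>-.25)&(t[:,1]<.2)]
    r=cv2.minAreaRect(t[:,:2].astype(np.float32)); print("mill top",len(t),r)
    rim=W[mm&(W[...,2]>.156)&(W[...,2]<.164)]
    print("rim",len(rim),[circ(rim)],rim.min(0),rim.max(0))
    rr=cv2.minEnclosingCircle(rim[:,:2].astype(np.float32)); print(rr)
    g=W[mm&(W[...,2]>.137)&(W[...,2]<.15)]; g=g[g[:,1]<rr[0][1]-.06]
    print("grip",len(g),g.mean(0) if len(g) else "",cv2.minAreaRect(g[:,:2].astype(np.float32)) if len(g) else "")
ims=[]
for n,(x,y) in(("scene",(214,170)),("side",(385,180)),("scene",(340,205)),("side",(310,215))):
    ims.append(cv2.resize(S[n]["img"][y-45:y+45,x-60:x+60,::-1],(400,300),interpolation=2))
cv2.imwrite("pics/crop.png",np.vstack([np.hstack(ims[:2]),np.hstack(ims[2:])]))
```

```text
scene table z 0.0007698281823690313
brown [200 154  28  49 837] zmax 0.162 top [ 0.506 -0.301  0.16 ] mean [ 0.516 -0.295  0.11 ] bbox collar [ 0.466 -0.339] [ 0.54  -0.266]
brown [425 194  27  38 618] zmax 0.113 top [0.469 0.284 0.11 ] mean [0.482 0.284 0.059] bbox collar [0.453 0.272] [0.482 0.296]
blue [174 122  26  48 696] zmax 0.162 top [ 0.402 -0.411  0.16 ] mean [ 0.412 -0.405  0.109] bbox collar [ 0.365 -0.448] [ 0.436 -0.377]
blue [150 146  28  49 754] zmax 0.163 top [ 0.504 -0.438  0.16 ] mean [ 0.513 -0.43   0.11 ] bbox collar [ 0.466 -0.476] [ 0.539 -0.402]
green [230 127  25  28 350] zmax 0.163 top [ 0.387 -0.26   0.161] mean [ 0.394 -0.254  0.112] bbox collar [ 0.346 -0.295] [ 0.42  -0.228]
mill top 4800 ((0.5408163070678711, -0.03570343554019928), (0.4652291238307953, 0.2153567671775818), 80.28642272949219)
rim 190 [(array([ 0.49132518, -0.0595446 ]), np.float64(0.1849986430881756))] [ 0.37868255 -0.24989075  0.15601158] [0.58953996 0.14453988 0.16380786]
((0.4752109944820404, -0.054298289120197296), 0.21748721599578857)
grip 7 [ 0.38705549 -0.24752521  0.14539853] ((0
[... 613 characters left out ...]
[ 0.39  -0.4    0.109] bbox collar [ 0.361 -0.437] [ 0.433 -0.375]
green [389 164  22  43 551] zmax 0.163 top [ 0.38  -0.255  0.161] mean [ 0.376 -0.248  0.106] bbox collar [ 0.346 -0.295] [ 0.417 -0.225]
mill top 2209 ((0.5332120060920715, -0.0386815071105957), (0.4861625134944916, 0.2289200723171234), 75.95563507080078)
rim 126 [(array([ 0.45680633, -0.04445686]), np.float64(0.18512280739074602))] [ 0.3743428  -0.24895379  0.15616317] [0.5880613  0.1429285  0.16340485]
((0.47057294845581055, -0.052095167338848114), 0.21587704122066498)
grip 6 [ 0.38133285 -0.24744484  0.14562774] ((0.38138777017593384, -0.24786609411239624), (0.012742587365210056, 0.002094005700200796), 10.112946510314941)
```

View pics/crop.png

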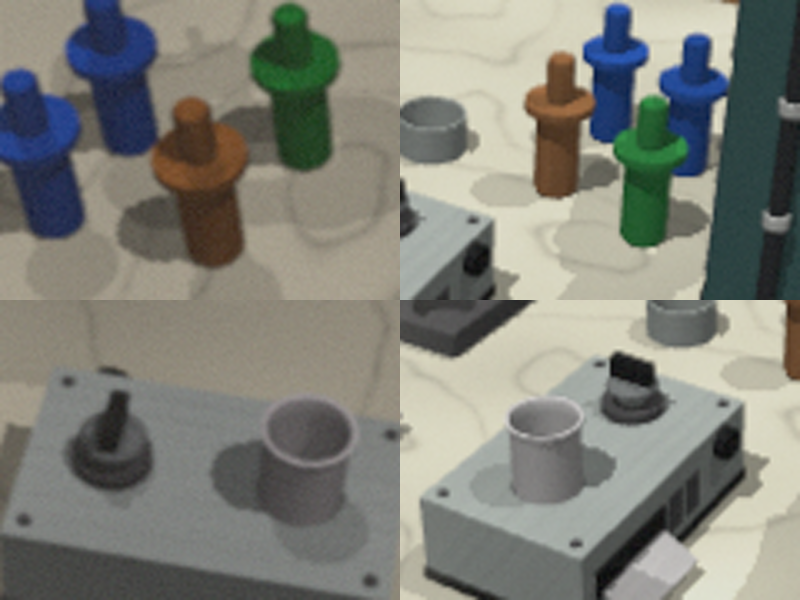

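Run:
```python
from h import *
import pickle
S=pickle.load(open("s.pkl","rb"))
def circ(p):
    A=np.c_[2*p[:,:2],np.ones(len(p))]; s=np.linalg.lstsq(A,(p[:,:2]**2).sum(1),rcond=None)[0]
    return s[:2].round(4),np.sqrt(s[2]+s[0]**2+s[1]**2).round(4)
for n,s in S.items():
    W=cloud(s); v,u=np.mgrid[:400,:640]
    reg=(W[...,0]>.35)&(W[...,0]<.72)&(abs(W[...,1]-.03)<.2)&(W[...,1]>-.2)
    t=reg&(W[...,2]>.085)&(W[...,2]<.095)
    k,L,st,_=cv2.connectedComponentsWithStats(t.astype(np.uint8)); i=1+st[1:,4].argmax()
    p=W[L==i]; r=cv2.minAreaRect(p[:,:2].astype(np.float32)); print(n,"mill",r)
    rim=W[reg&(W[...,2]>.157)&(W[...,2]<.163)]; print("rim",len(rim),circ(rim),cv2.minEnclosingCircle(rim[:,:2].astype(np.float32)))
    hd=reg&(W[...,2]>.117)&(W[...,2]<.15)&(np.hypot(W[...,0]-r[0][0],W[...,1]-r[0][1]+.075)<.05)
    g=W[hd]; tp=g[g[:,2]>.139]
    print("head",len(g),"top",len(tp),tp.mean(0).round(4),cv2.minAreaRect(tp[:,:2].astype(np.float32)))
    d=g[(g[:,2]<.126)]; print("disc",len(d),circ(d),d.min(0).round(3),d.max(0).round(3))
    # dark grip bar
    for sv in tp[::3]: pass
    gr=s["img"].mean(-1); dk=hd&(gr<45)&(W[...,2]>.128); b=W[dk]; print("dark",len(b),b.mean(0), np.linalg.svd(b[:,:2]-b[:,:2].mean(0),full_matrices=False)[1:] if len(b) else"")
```

```text
scene mill ((0.5499401688575745, 0.04574039578437805), (0.2802092134952545, 0.18351520597934723), 89.55740356445312)
rim 157 (array([0.5551, 0.1106]), np.float64(0.0319)) ((0.5538276433944702, 0.11166080832481384), 0.03615114465355873)
head 283 top 85 [ 0.5545 -0.0287  0.1441] ((0.554638147354126, -0.02877868339419365), (0.04438333958387375, 0.013905304484069347), 0.0050246575847268105)
disc 165 (array([ 0.5558, -0.0293]), np.float64(0.0192)) [ 0.533 -0.053  0.117] [ 0.58  -0.005  0.126]
dark 82 [ 0.56200316 -0.02873822  0.1418641 ] (array([0.10890287, 0.03251399]), array([[ 0.99958119, -0.02893856],
       [-0.02893856, -0.99958119]]))
side mill ((0.5490885376930237, 0.04378381371498108), (0.28620001673698425, 0.18609794974327087), 89.64369201660156)
rim 107 (array([0.5546, 0.109 ]), np.float64(0.0317)) ((0.5534781217575073, 0.10716084390878677), 0.036501310765743256)
head 176 top 62 [ 0.5522 -0.0292  0.144 ] ((0.5525250434875488, -0.030485883355140686), (0.017834076657891273, 0.04931780323386192), 84.0966796875)
disc 68 (array([ 0.551 , -0.0286]), np.float64(0.0181)) [ 0.529 -0.046  0.117] [ 0.577 -0.007  0.126]
dark 74 [ 0.55075955 -0.02627146  0.13842389] (array([0.11045402, 0.02427117]), array([[-0.99993515,  0.01138832],
       [-0.01138832, -0.99993515]]))
```

```bash
python3 -m handwheel '{"twist":[[0,0,0],[0,0,0],[0,0,0],[0,0,0],[0,0,0],[0,0,0],[0,0,0],[0,0,0]],"dp":[[0,0,0.04],[0.02,0.03,0.06],[0.045,0.06,0.06],[0.07,0.09,0.06],[0.095,0.12,0.06],[0.12,0.15,0.06],[0.145,0.18,0.06],[0.17,0.21,0.06]],"fingers":[-1,-1,-1,-1,-1,-1,-1,-1]}' 20
python3 -m handwheel '{"twist":[[0,0,0],[0,0,0],[0,0,0],[0,0,0],[0,0,0],[0,0,0],[0,0,0],[0,0,0]],"dp":[[0.025,0.03,0],[0.05,0.06,0],[0.075,0.09,0],[0.1,0.12,0],[0.125,0.155,0],[0.15,0.19,0],[0.175,0.225,0],[0.2,0.26,0]],"fingers":[-1,-1,-1,-1,-1,-1,-1,-1]}'
```

```text
time_s: 0.77
tcp_pos: [0.3545, -0.3066, 0.2651]
tool_rot: [-3.096, -0.532, 0.0]
ft_force: [1.4, -0.2, 0.8]
width: 0.0442
time_s: 1.43
tcp_pos: [0.5513, -0.0507, 0.265]
tool_rot: [-3.096, -0.533, 0.001]
ft_force: [1.1, -0.2, -0.8]
width: 0.0004
```

```bash
python3 -m handwheel '{"twist":[[0,0,0],[0,0,0],[0,0,0],[0,0,0],[0,0,0],[0,0,0]],"dp":[[0,0.01,-0.03],[0,0.02,-0.06],[0,0.02,-0.08],[0,0.02,-0.09],[0,0.02,-0.09],[0,0.02,-0.09]],"fingers":[-1,-1,-1,-1,-1,-1]}'
python3 - <<'E'
from h import *
from scipy.spatial.transform import Rotation as Ro
a=sense(); s=snapshot("wrist"); W=cloud(s); H=np.array(s["hand_eye"])
P=(W@H[:3,:3].T+H[:3,3])@Ro.from_rotvec(a["tool_rot"]).as_matrix().T+a["tcp_pos"]
print(a["tcp_pos"],H.round(3))
m=(P[...,2]>.139)&(P[...,2]<.149)&(np.hypot(P[...,0]-.5535,P[...,1]+.029)<.04)
b=P[m];print(len(b))
if len(b):print(b.mean(0),cv2.minAreaRect(b[:,:2].astype(np.float32)))
r=P[(P[...,2]>.156)&(P[...,2]<.164)&(np.hypot(P[...,0]-.554,P[...,1]-.11)<.045)]
print("rim",len(r), cv2.minEnclosingCircle(r[:,:2].astype(np.float32)) if len(r) else"")
cv2.imwrite("pics/w1.png",s["img"][:,:,::-1])
E
```

```text
time_s: 1.93
tcp_pos: [0.5506, -0.0331, 0.1756]
tool_rot: [3.096, 0.532, -0.001]
ft_force: [-0.5, 0.9, 0.1]
width: 0.0004
[ 0.55061969 -0.0330905   0.17555854] [[-0.001 -0.968 -0.252  0.074]
 [ 1.    -0.001 -0.     0.001]
 [ 0.    -0.252  0.968 -0.181]
 [ 0.     0.     0.     1.   ]]
870
[ 0.56333189 -0.0320881   0.1451003 ] ((0.5604367852210999, -0.0325545035302639), (0.014071273617446423, 0.03313286602497101), 87.68425750732422)
rim 3933 ((0.5558626651763916, 0.10776589810848236), 0.03549858182668686)
```

View pics/w1.png

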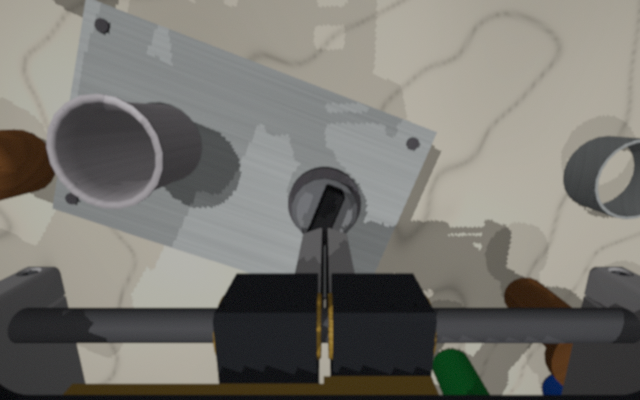

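The wrist view shows the button and its bar at (328,205) just ahead of the fingers, and the tube mouth at (105,150). They agree with the fixed cameras to about 3 mm.

```bash
python3 -m handwheel '{"twist":[[0,0,0],[0,0,0],[0,0,0],[0,0,0],[0,0,0],[0,0,0]],"dp":[[0.004,0.002,-0.01],[0.004,0.002,-0.02],[0.004,0.002,-0.026],[0.004,0.002,-0.03],[0.004,0.002,-0.033],[0.004,0.002,-0.035]],"fingers":[-1,-1,-1,-1,-1,-1]}'
python3 -m handwheel '{"twist":[[0,0,0],[0,0,0],[0,0,0]],"dp":[[0,0,-0.0015],[0,0,-0.003],[0,0,-0.003]],"fingers":[-1,-1,-1]}'
python3 -m handwheel '{"twist":[[0,0,0],[0,0,0]],"dp":[[0,0,-0.001],[0,0,-0.002]],"fingers":[-1,-1]}'
```

```text
time_s: 2.48
tcp_pos: [0.5543, -0.0309, 0.1404]
tool_rot: [3.096, 0.532, -0.001]
ft_force: [-2.4, -0.2, 4.0]
width: 0.0005
time_s: 2.73
tcp_pos: [0.5544, -0.0308, 0.1378]
tool_rot: [3.096, 0.533, -0.001]
ft_force: [-3.7, 0.1, 3.5]
width: 0.0003
time_s: 2.9
tcp_pos: [0.5545, -0.0308, 0.1361]
tool_rot: [3.096, 0.533, 0.0]
ft_force: [-3.9, 0.5, 10.3]
width: 0.0004
```

```bash
python3 -m handwheel '{"twist":[[0,0,0],[0,0,0],[0,0,0]],"dp":[[0,0,-0.001],[0,0,-0.001],[0,0,-0.001]],"fingers":[-1,-1,-1]}'
```

```text
time_s: 3.15
tcp_pos: [0.5546, -0.0309, 0.1362]
tool_rot: [3.095, 0.533, 0.001]
ft_force: [-4.6, 0.2, 9.0]
width: 0.0005
```

```bash
python3 -m handwheel '{"twist":[[0,0,0],[0,0,0],[0,0,0]],"dp":[[0,0,-0.001],[0,0,-0.0015],[0,0,-0.0015]],"fingers":[-1,-1,-1]}'
python3 -m handwheel '{"twist":[[0,0,0],[0,0,0],[0,0,0],[0,0,0],[0,0,0],[0,0,0],[0,0,0],[0,0,0]],"dp":[[0,0,0.005],[0,0,0.015],[0,0,0.035],[0,0,0.07],[0,0,0.1],[0,0,0.12],[0,0,0.12],[0,0,0.12]],"fingers":[-1,-1,-1,-1,-1,-1,-1,-1]}'
python3 - <<'E'
from h import *
s=snapshot("scene");W=cloud(s)
m=(W[...,2]>.128)&(W[...,2]<.15)&(np.hypot(W[...,0]-.5535,W[...,1]+.029)<.035)
p=W[m];tp=p[p[:,2]>.139];print(len(tp),tp.mean(0) if len(tp) else p.mean(0), len(p),np.percentile(p[:,2],98))
E
```

```text
time_s: 3.4
tcp_pos: [0.5548, -0.0309, 0.1361]
tool_rot: [3.095, 0.533, 0.003]
ft_force: [-6.6, 0.6, 13.5]
width: 0.0006
time_s: 4.07
tcp_pos: [0.5559, -0.0308, 0.2541]
tool_rot: [3.095, 0.533, 0.006]
ft_force: [-0.3, 0.6, -1.4]
width: 0.0006
90 [ 0.55530732 -0.02867765  0.14360384] 116 0.1479237885876132
```

```bash
python3 -m handwheel '{"twist":[[0,0,0],[0,0,0],[0,0,0],[0,0,0],[0,0,0],[0,0,0],[0,0,0],[0,0,0]],"dp":[[-0.007,-0.035,0],[-0.014,-0.07,0],[-0.021,-0.105,0],[-0.028,-0.14,0],[-0.035,-0.175,0],[-0.042,-0.21,0],[-0.049,-0.245,0],[-0.054,-0.27,0]],"fingers":[-1,-1,-1,0,1,1,1,1]}'
cat > w.py <<'E'
from h import *
from scipy.spatial.transform import Rotation as Ro
def wcloud():
    a=sense(); s=snapshot("wrist"); W=cloud(s); H=np.array(s["hand_eye"])
    return a,s,(W@H[:3,:3].T+H[:3,3])@Ro.from_rotvec(a["tool_rot"]).as_matrix().T+a["tcp_pos"]
E
python3 - <<'E'
from w import *
a,s,P=wcloud()
print(a["tcp_pos"],a["width"])
near=np.hypot(P[...,0]-.503,P[...,1]+.301)<.05
for lo,hi in((.155,.167),(.105,.115)):
    r=P[near&(P[...,2]>lo)&(P[...,2]<hi)]; print(len(r),r.mean(0).round(4) if len(r) else"",r.min(0).round(4),r.max(0).round(4),cv2.minEnclosingCircle(r[:,:2].astype(np.float32)))
cv2.imwrite("pics/w2.png",s["img"][:,:,::-1])
E
```

```text
time_s: 4.78
tcp_pos: [0.499, -0.3031, 0.2495]
tool_rot: [-3.094, -0.529, 0.006]
ft_force: [-0.1, 0.2, -0.3]
width: 0.0301
[ 0.49904806 -0.30309425  0.24948956] 0.03005551573145127
885 [ 0.5048 -0.305   0.1607] [ 0.489  -0.3203  0.1552] [ 0.5184 -0.2907  0.1636] ((0.5038455128669739, -0.30531761050224304), 0.015034161508083344)
3012 [ 0.5077 -0.304   0.1114] [ 0.4667 -0.3421  0.1051] [ 0.5405 -0.2687  0.1143] ((0.5036625266075134, -0.3055005967617035), 0.03713904321193695)
```

View pics/w2.png

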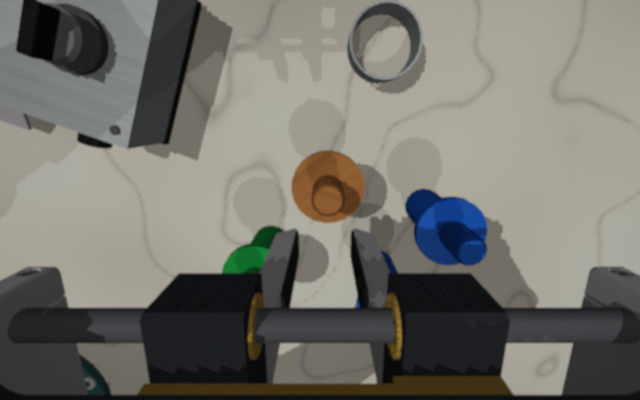

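```bash
python3 -m handwheel '{"twist":[[0,0,0],[0,0,0],[0,0,0],[0,0,0],[0,0,0],[0,0,0],[0,0,0],[0,0,0]],"dp":[[0.003,-0.001,-0.01],[0.005,-0.0025,-0.025],[0.005,-0.0025,-0.04],[0.005,-0.0025,-0.055],[0.005,-0.0025,-0.075],[0.005,-0.0025,-0.095],[0.005,-0.0025,-0.11],[0.005,-0.0025,-0.12]],"fingers":[1,1,1,1,1,1,1,1]}'
python3 -m handwheel '{"twist":[[0,0,0]],"dp":[[0,0,0]],"fingers":[1]}'
```

```text
time_s: 5.5
tcp_pos: [0.5045, -0.3004, 0.1281]
tool_rot: [-3.09, -0.534, 0.007]
ft_force: [-0.4, 0.4, -0.4]
width: 0.0878
time_s: 5.58
tcp_pos: [0.5041, -0.3006, 0.1279]
tool_rot: [-3.089, -0.534, 0.009]
ft_force: [0.1, -0.5, -0.7]
width: 0.0929
```

Run:
```python
from w import *
a,s,P=wcloud()
print(a["tcp_pos"],a["dq"].round(3))
near=np.hypot(P[...,0]-.503,P[...,1]+.302)<.05
for lo,hi in((.155,.167),(.105,.115)):
    r=P[near&(P[...,2]>lo)&(P[...,2]<hi)]; print(len(r),r.min(0).round(4),r.max(0).round(4),cv2.minEnclosingCircle(r[:,:2].astype(np.float32)))
```

```text
[ 0.50408665 -0.30056953  0.1279481 ] [-0.005 -0.021 -0.062 -0.002  0.029 -0.002]
3060 [ 0.4824 -0.348   0.155 ] [ 0.5312 -0.2523  0.167 ] ((0.5100314021110535, -0.2994990646839142), 0.048764731734991074)
6351 [ 0.467  -0.3423  0.1051] [ 0.5405 -0.2687  0.1148] ((0.5033767819404602, -0.30526378750801086), 0.03731227293610573)
```

```bash
python3 -m handwheel '{"twist":[[0,0,0],[0,0,0],[0,0,0],[0,0,0],[0,0,0],[0,0,0],[0,0,0],[0,0,0]],"dp":[[0,-0.0025,0],[-0.0005,-0.0045,0],[-0.0005,-0.0045,0],[-0.0005,-0.0045,0],[-0.0005,-0.0045,0],[-0.0005,-0.0045,0],[-0.0005,-0.0045,0],[-0.0005,-0.0045,0]],"fingers":[1,1,0.2,-0.2,-0.4,-1,-1,-1]}' 30
python3 -m handwheel '{"twist":[[0,0,0],[0,0,0],[0,0,0],[0,0,0]],"dp":[[0,0,0],[0,0,0],[0,0,0],[0,0,0.005]],"fingers":[-1,-1,-1,-1]}'
```

```text
time_s: 6.3
tcp_pos: [0.5052, -0.3078, 0.1331]
tool_rot: [3.096, 0.533, 0.0]
ft_force: [0.3, -0.7, 0.8]
width: 0.0577
time_s: 6.63
tcp_pos: [0.5046, -0.3072, 0.1368]
tool_rot: [-3.094, -0.532, 0.003]
ft_force: [-1.4, 0.4, -1.1]
width: 0.031
```

```bash
python3 -m handwheel '{"twist":[[0,0,0],[0,0,0],[0,0,0],[0,0,0],[0,0,0],[0,0,0],[0,0,0],[0,0,0]],"dp":[[0,0,0.01],[0,0,0.03],[0,0,0.055],[0,0,0.08],[0,0,0.11],[0,0,0.14],[0,0,0.17],[0,0,0.19]],"fingers":[-1,-1,-1,-1,-1,-1,-1,-1]}'
python3 -m handwheel '{"twist":[[0,0,0],[0,0,0],[0,0,0],[0,0,0],[0,0,0],[0,0,0],[0,0,0],[0,0,0]],"dp":[[0,0.01,0],[0.005,0.03,0],[0.01,0.055,0],[0.015,0.085,0],[0.02,0.115,0],[0.025,0.145,0],[0.03,0.175,0],[0.03,0.205,0]],"fingers":[-1,-1,-1,-1,-1,-1,-1,-1]}'
python3 -m handwheel '{"twist":[[0,0,0],[0,0,0],[0,0,0],[0,0,0],[0,0,0],[0,0,0],[0,0,0],[0,0,0]],"dp":[[0.003,0.03,0],[0.006,0.06,0],[0.01,0.09,0],[0.014,0.12,0],[0.018,0.15,0],[0.02,0.175,0],[0.02,0.19,0],[0.02,0.2,0]],"fingers":[-1,-1,-1,-1,-1,-1,-1,-1]}'
python3 -m handwheel '{"twist":[[0,0,0],[0,0,0],[0,0,0],[0,0,0]],"dp":[[0,0.003,0],[0,0.005,0],[0,0.005,0],[0,0.005,0]],"fingers":[-1,-1,-1,-1]}'
python3 - <<'E'
from w import *
import pickle
a,s,P=wcloud(); print(a["tcp_pos"],a["tool_rot"],a["dq"].round(3))
S={n:snapshot(n) for n in("scene","side")}; pickle.dump(S,open("s2.pkl","wb"))
cv2.imwrite("pics/w3.png",np.hstack([s["img"][:,:,::-1]]))
ims=[]
for n in S:
    c=S[n]; X=c["R"]@np.array([.555,.109,.2])+c["t"]; u=int(c["fx"]*X[0]/X[2]+c["cx"]); v=int(c["fy"]*X[1]/X[2]+c["cy"])
    ims.append(cv2.resize(c["img"][v-75:v+75,u-50:u+50,::-1],(400,600),interpolation=2))
cv2.imwrite("pics/ins.png",np.hstack(ims))
for n in S:
    c=S[n];W=cloud(c);hsv=cv2.cvtColor(c["img"],cv2.COLOR_RGB2HSV)
    m=(cv2.inRange(hsv,(3,110,40),(18,255,255))>0)&(np.hypot(W[...,0]-.555,W[...,1]-.109)<.08)&(W[...,2]>.15)
    p=W[m]; print(n,len(p),"z",np.percentile(p[:,2],[1,99]).round(4))
    for lo in np.arange(.17,.30,.012):
        q=p[(p[:,2]>lo)&(p[:,2]<lo+.012)]
        if len(q)>8: print(round(lo,3),q.min(0).round(4)[:2],q.max(0).round(4)[:2],len(q))
E
```

```text
time_s: 7.3
tcp_pos: [0.5054, -0.3079, 0.3322]
tool_rot: [3.093, 0.532, 0.005]
ft_force: [0.4, -0.9, -1.6]
width: 0.0295
time_s: 7.97
tcp_pos: [0.5349, -0.1004, 0.3258]
tool_rot: [-3.094, -0.533, 0.004]
ft_force: [0.1, -0.3, -2.0]
width: 0.0293
time_s: 8.63
tcp_pos: [0.5541, 0.0998, 0.3261]
tool_rot: [-3.094, -0.537, 0.005]
ft_force: [-0.5, 1.0, -1.8]
width: 0.0293
time_s: 8.97
tcp_pos: [0.5551, 0.1013, 0.3278]
tool_rot: [3.096, 0.531, -0.001]
ft_force: [-0.2, 0.9, -1.4]
width: 0.0291
[0.55514366 0.10132111 0.3278472 ] [ 3.09592257e+00  5.30585844e-01 -5.35961617e-04] [-0.007 -0.001 -0.005  0.001 -0.    -0.003]
scene 1179 z [0.2013 0.4552]
0.194 [0.5683 0.0882] [0.5772 0.1207] 39
0.206 [0.5644 0.0843] [0.5778 0.124 ] 59
0.218 [0.5656 0.0862] [0.5784 0.1244] 62
0.23 [0.5639 0.0846] [0.5796 0.1244] 64
0.242 [0.5647 0.086 ] [0.5774 0.124 ] 66
0.254 [0.5618 0.0846] [0.5792 0.1248] 62
0.266 [0.5644 0.0845] [0.5784 0.1233] 59
0.29 [0.5285 0.0687] [0.5931 0.1371] 331
side 800 z [0.1986 0.3521]
0.194 [0.5293 0.1035] [0.565  0.1284] 41
0.206 [0.5276 0.1001] [0.567  0.1286] 55
0.218 [0.5293 0.1016] [0.5655 0.1294] 57
0.23 [0.5299 0.1027] [0.5686 0.1289] 54
0.242 [0.5294 0.1024] [0.5689 0.1278] 66
0.254 [0.5295 0.099 ] [0.5656 0.1277] 60
0.266 [0.5299 0.0994] [0.5669 0.1277] 63
0.278 [0.5289 0.0995] [0.5628 0.1293] 35
0.29 [0.5163 0.0686] [0.5907 0.1397] 123
```

View pics/ins.png

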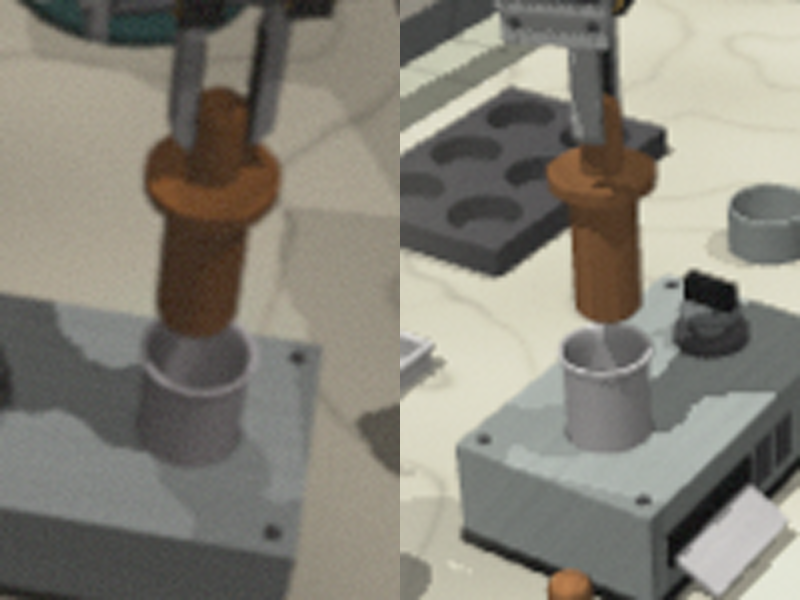

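View pics/w3.png

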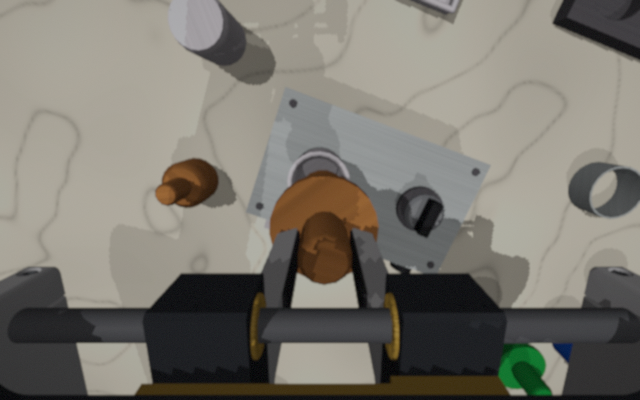

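The crops show the pusher hanging upright above the tube, about 5 mm short of it in y. The wrist view shows the rim peeking out past the collar at (318,165).

```bash
cat > fit.py <<'E'
from h import *
from scipy.optimize import least_squares
def fit(p,r,c0): return least_squares(lambda c:np.hypot(p[:,0]-c[0],p[:,1]-c[1])-r,c0,loss="soft_l1",f_scale=.001).x
def both(S,zs,tz=(.10,.148)):
    for n,c in S.items():
        W=cloud(c);hsv=cv2.cvtColor(c["img"],cv2.COLOR_RGB2HSV)
        br=(cv2.inRange(hsv,(3,110,20),(18,255,255))>0); d=np.hypot(W[...,0]-.554,W[...,1]-.109)
        k=lambda r0,r1,lo,hi,m:W[m&(d>r0)&(d<r1)&(W[...,2]>lo)&(W[...,2]<hi)]
        t=k(0,.045,*tz,~br); t0=fit(t,.031,(.554,.109))
        o=t[np.hypot(*(t[:,:2]-t0).T)>.0285]; t1=fit(o,.031,t0)
        print(n,"tube",t1.round(4),len(o))
        for lo,hi,r in zs:
            p=k(0,.06,lo,hi,br)
            if len(p)>10: print("  pusher",lo,fit(p,r,t1).round(4),len(p))
E
python3 - <<'E'
from fit import *
import pickle
both(pickle.load(open("s2.pkl","rb")),[(.2,.24,.024),(.24,.28,.024)])
S=pickle.load(open("s.pkl","rb")); both(S,[])
E
```

```text
scene tube [0.5548 0.1103] 306
  pusher 0.2 [0.5521 0.1042] 199
  pusher 0.24 [0.5525 0.1037] 206
side tube [0.5552 0.108 ] 263
  pusher 0.2 [0.5545 0.1015] 189
  pusher 0.24 [0.5545 0.1011] 205
scene tube [0.5548 0.1108] 291
side tube [0.5552 0.1079] 262
```

```bash
python3 -m handwheel '{"twist":[[0,0,0],[0,0,0],[0,0,0],[0,0,0],[0,0,0],[0,0,0],[0,0,0]],"dp":[[0.0015,0.004,0],[0.0015,0.0065,-0.005],[0.0015,0.0065,-0.012],[0.0015,0.0065,-0.02],[0.0015,0.0065,-0.027],[0.0015,0.0065,-0.027],[0.0015,0.0065,-0.027]],"fingers":[-1,-1,-1,-1,-1,-1,-1]}'
python3 - <<'E'
from fit import *
print(sense()["tcp_pos"])
both({n:snapshot(n) for n in("scene","side")},[(.18,.21,.024),(.21,.25,.024)])
E
```

```text
time_s: 9.7
tcp_pos: [0.5562, 0.1087, 0.2997]
tool_rot: [-3.096, -0.533, 0.004]
ft_force: [0.2, 0.8, -2.1]
width: 0.0292
[0.55624235 0.10868493 0.2997294 ]
scene tube [0.5536 0.1106] 312
  pusher 0.18 [0.5531 0.112 ] 160
  pusher 0.21 [0.5533 0.1117] 195
side tube [0.5557 0.1074] 273
  pusher 0.18 [0.5557 0.109 ] 138
  pusher 0.21 [0.5557 0.1087] 200
```

```bash
python3 -m handwheel '{"twist":[[0,0,0],[0,0,0],[0,0,0],[0,0,0],[0,0,0],[0,0,0]],"dp":[[0,-0.0013,0],[0,-0.0013,-0.005],[0,-0.0013,-0.01],[0,-0.0013,-0.015],[0,-0.0013,-0.02],[0,-0.0013,-0.02]],"fingers":[-1,-1,-1,-1,-1,-1]}'
python3 -m handwheel '{"twist":[[0,0,0],[0,0,0],[0,0,0],[0,0,0],[0,0,0]],"dp":[[0,0,-0.003],[0,0,-0.006],[0,0,-0.01],[0,0,-0.014],[0,0,-0.014]],"fingers":[-1,-1,-1,-1,-1]}'
```

```text
time_s: 10.3
tcp_pos: [0.5561, 0.1074, 0.279]
tool_rot: [-3.096, -0.533, 0.005]
ft_force: [-0.9, 0.6, -1.9]
width: 0.0292
time_s: 10.72
tcp_pos: [0.5563, 0.1074, 0.2658]
tool_rot: [-3.096, -0.533, 0.003]
ft_force: [-0.5, -0.1, -3.1]
width: 0.0293
```

```bash
python3 -m handwheel '{"twist":[[0,0,0],[0,0,0],[0,0,0],[0,0,0],[0,0,0],[0,0,0],[0,0,0],[0,0,0]],"dp":[[0,0,-0.004],[0,0,-0.008],[0,0,-0.013],[0,0,-0.018],[0,0,-0.023],[0,0,-0.028],[0,0,-0.033],[0,0,-0.037]],"fingers":[-1,-1,-1,-1,-1,-1,-1,-1]}'
python3 -m handwheel '{"twist":[[0,0,0],[0,0,0],[0,0,0],[0,0,0],[0,0,0],[0,0,0],[0,0,0],[0,0,0]],"dp":[[0,0,-0.004],[0,0,-0.008],[0,0,-0.012],[0,0,-0.016],[0,0,-0.02],[0,0,-0.024],[0,0,-0.026],[0,0,-0.028]],"fingers":[-1,-1,-1,-1,-1,-1,-1,-1]}'
```

```text
time_s: 11.38
tcp_pos: [0.5565, 0.1074, 0.2292]
tool_rot: [3.096, 0.533, -0.001]
ft_force: [0.4, -0.2, -2.8]
width: 0.0295
time_s: 12.05
tcp_pos: [0.5566, 0.1074, 0.2016]
tool_rot: [3.096, 0.533, -0.0]
ft_force: [-0.1, -0.1, -1.7]
width: 0.0292
```

```bash
python3 -m handwheel '{"twist":[[0,0,0],[0,0,0],[0,0,0],[0,0,0],[0,0,0]],"dp":[[0,0,-0.001],[0,0,-0.002],[0,0,-0.0035],[0,0,-0.005],[0,0,-0.005]],"fingers":[-1,-1,-1,-1,-1]}'
python3 -m handwheel '{"twist":[[0,0,0],[0,0,0],[0,0,0]],"dp":[[0,0,-0.001],[0,0,-0.002],[0,0,-0.002]],"fingers":[-1,-1,-1]}'
python3 - <<'E'
from h import *
W=cloud(snapshot("scene")); d=np.hypot(W[...,0]-.556,W[...,1]-.109)
p=W[(d>.02)&(d<.035)&(W[...,2]>.15)&(W[...,2]<.19)]; print(len(p),np.percentile(p[:,2],[10,50,90]))
E
```

```text
time_s: 12.47
tcp_pos: [0.5569, 0.1075, 0.1977]
tool_rot: [3.096, 0.533, 0.002]
ft_force: [0.3, 0.9, 0.1]
width: 0.0293
time_s: 12.72
tcp_pos: [0.5571, 0.1077, 0.1976]
tool_rot: [3.096, 0.533, 0.005]
ft_force: [-2.7, 0.4, 5.2]
width: 0.0293
320 [0.16420431 0.17056434 0.17315618]
```

The collar top reads 0.1706 m against 0.170 m expected when home, and it carries an upward force, so the pusher is seated. Next I release it.

```bash
python3 -m handwheel '{"twist":[[0,0,0],[0,0,0],[0,0,0],[0,0,0],[0,0,0],[0,0,0],[0,0,0]],"dp":[[0,0,0.002],[0,0,0.002],[0,0,0.002],[0,0,0.002],[0,0,0.002],[0,0,0.002],[0,0,0.002]],"fingers":[-1,-0.6,-0.3,-0.1,0,0,0]}'
python3 -m handwheel '{"twist":[[0,0,0],[0,0,0],[0,0,0],[0,0,0],[0,0,0],[0,0,0],[0,0,0]],"dp":[[0,0,0.01],[0,0,0.03],[0,0,0.06],[0,0,0.08],[0,0,0.08],[0,0,0.08],[0,0,0.08]],"fingers":[0,0,0,0,0,0,0]}'
python3 - <<'E'
from h import *
import pickle
S={n:snapshot(n) for n in("scene","side")}
for n,s in S.items():
    W=cloud(s); d=np.hypot(W[...,0]-.554,W[...,1]-.109)
    for lo,hi,r in((.15,.19,.035),(.20,.24,.02)):
        p=W[(d<r)&(W[...,2]>lo)&(W[...,2]<hi)]; print(n,len(p),np.percentile(p[:,2],[50,98]).round(4),p.min(0).round(3),p.max(0).round(3))
ims=[cv2.resize(S[n]["img"][y-60:y+60,x-50:x+50,::-1],(400,480)) for n,(x,y) in(("scene",(345,200)),("side",(305,205)))]
cv2.imwrite("pics/home.png",np.hstack(ims))
print(sense()["q"][[0,5]])
E
```

```text
time_s: 13.35
tcp_pos: [0.5567, 0.1074, 0.1967]
tool_rot: [3.096, 0.533, -0.001]
ft_force: [0.2, -0.0, -0.1]
width: 0.0469
time_s: 13.93
tcp_pos: [0.5564, 0.1074, 0.2761]
tool_rot: [-3.096, -0.533, 0.002]
ft_force: [-1.4, 0.1, -1.2]
width: 0.0472
scene 440 [0.1712 0.1884] [0.526 0.075 0.15 ] [0.589 0.144 0.19 ]
scene 169 [0.2179 0.2231] [0.541 0.095 0.2  ] [0.573 0.125 0.223]
side 310 [0.1713 0.1871] [0.52  0.074 0.15 ] [0.589 0.144 0.189]
side 111 [0.2163 0.2236] [0.54  0.094 0.2  ] [0.569 0.126 0.224]
[0.09066237 1.32067078]
```

View pics/home.png

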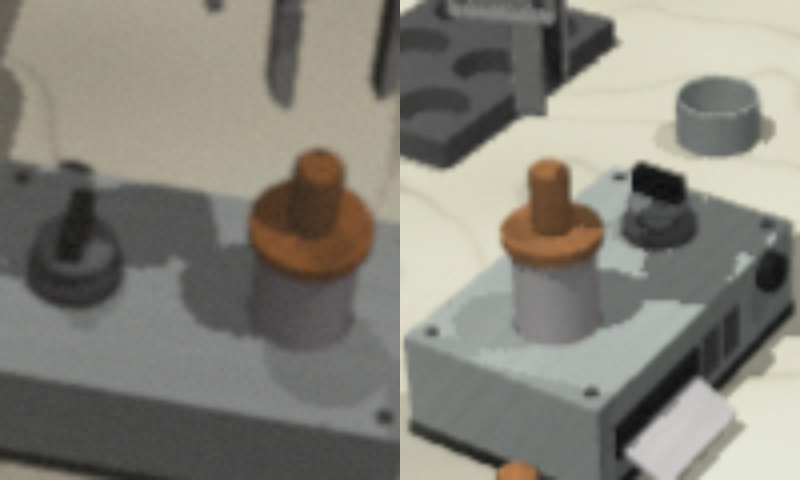

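The pusher is home and the gripper is clear of it. Now I go over the button while turning the tool by +2.76 rad, which leaves wrist range for the clockwise turn.

```bash
python3 -m handwheel '{"twist":[[0,0,0.12],[0,0,0.24],[0,0,0.36],[0,0,0.48],[0,0,0.6],[0,0,0.72],[0,0,0.84],[0,0,0.96]],"dp":[[0,-0.017,0],[0,-0.034,0],[0,-0.051,0],[-0.001,-0.068,0],[-0.001,-0.085,0],[-0.001,-0.102,0],[-0.0015,-0.12,0],[-0.0015,-0.138,0]],"fingers":[0,0,0,0,0,0,0,0]}'
python3 -m handwheel '{"twist":[[0,0,0.12],[0,0,0.24],[0,0,0.36],[0,0,0.48],[0,0,0.6],[0,0,0.72],[0,0,0.84],[0,0,0.96]],"dp":[[0,0,0],[0,0,0],[0,0,0],[0,0,0],[0,0,0],[0,0,0],[0,0,0],[0,0,0]],"fingers":[0,0,0,0,0,0,0,0]}'
python3 -m handwheel '{"twist":[[0,0,0.12],[0,0,0.24],[0,0,0.36],[0,0,0.48],[0,0,0.6],[0,0,0.72],[0,0,0.84],[0,0,0.84]],"dp":[[0,0,-0.01],[0,0,-0.03],[0,0,-0.05],[0,0,-0.07],[0,0,-0.09],[0,0,-0.1],[0,0,-0.1],[0,0,-0.1]],"fingers":[0,0,0,0,0,0,0,0]}'
python3 -m handwheel '{"twist":[[0,0,0],[0,0,0],[0,0,0]],"dp":[[0,0,0],[0,0,0],[0,0,0]],"fingers":[0,0,0]}'
python3 - <<'E'
from w import *
a,s,P=wcloud(); R=Ro.from_rotvec(a["tool_rot"]).as_matrix()
print(a["tcp_pos"],"jaw",np.degrees(np.arctan2(R[1,1],R[0,1])),"tilt",R[:,2].round(4),a["q"][[0,5]])
b=P[(P[...,2]>.139)&(P[...,2]<.15)&(np.hypot(P[...,0]-.555,P[...,1]+.031)<.03)]
print(len(b),cv2.minAreaRect(b[:,:2].astype(np.float32)),b.min(0),b.max(0))
W=cloud(snapshot("scene"));b=W[(W[...,2]>.139)&(W[...,2]<.15)&(np.hypot(W[...,0]-.555,W[...,1]+.031)<.03)]
print(len(b),cv2.minAreaRect(b[:,:2].astype(np.float32)))
cv2.imwrite("pics/w4.png",s["img"][:,:,::-1])
E
```

```text
time_s: 14.7
tcp_pos: [0.5544, -0.0312, 0.2752]
tool_rot: [-2.492, -1.908, 0.003]
ft_force: [1.1, 0.4, 0.2]
width: 0.0471
time_s: 15.37
tcp_pos: [0.5546, -0.0305, 0.2751]
tool_rot: [-1.329, -2.843, 0.001]
ft_force: [-0.1, 0.1, 0.0]
width: 0.0469
time_s: 16.03
tcp_pos: [0.5536, -0.0303, 0.1739]
tool_rot: [-0.061, -3.135, -0.001]
ft_force: [0.2, -0.6, 0.9]
width: 0.0472
time_s: 16.28
tcp_pos: [0.5554, -0.0306, 0.1773]
tool_rot: [0.067, 3.14, 0.0]
ft_force: [0.3, -0.1, 0.4]
width: 0.0465
[ 0.55536075 -0.03057923  0.17730713] jaw 87.5626399054999 tilt [ 6.e-04  0.e+00 -1.e+00] [-0.15703181 -1.68528005]
1218 ((0.5537304282188416, -0.03240266069769859), (0.013477648608386517, 0.04353073984384537), 87.55880737304688) [ 0.5320278  -0.04000286  0.13904147] [ 0.57573347 -0.02498853  0.14755111]
89 ((0.5534746646881104, -0.028941042721271515), (0.013530481606721878, 0.04885168746113777), 89.38160705566406)
```

View pics/w4.png

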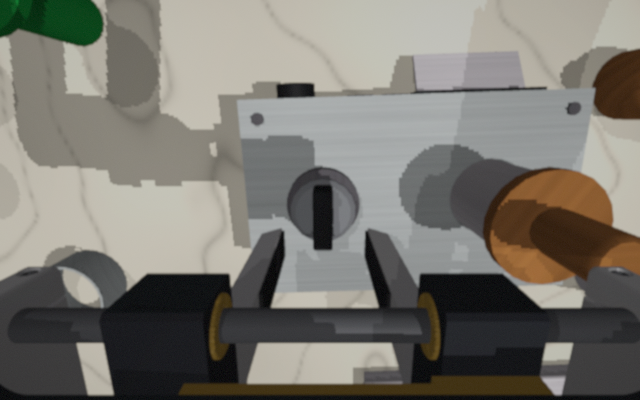

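The wrist view shows the bar at (323,215) centred between the open fingers and parallel to the pads. The pusher is well clear at (550,220).

```bash
python3 -m handwheel '{"twist":[[0,0,0],[0,0,0],[0,0,0],[0,0,0],[0,0,0],[0,0,0],[0,0,0]],"dp":[[-0.001,-0.0005,-0.01],[-0.001,-0.0005,-0.025],[-0.001,-0.0005,-0.038],[-0.001,-0.0005,-0.046],[-0.001,-0.0005,-0.05],[-0.001,-0.0005,-0.05],[-0.001,-0.0005,-0.05]],"fingers":[0,0,0,0,0,0,0]}'
python3 -m handwheel '{"twist":[[0,0,0],[0,0,0],[0,0,0],[0,0,0],[0,0,0],[0,0,0],[0,0,0]],"dp":[[0,0,0],[0,0,0],[0,0,0],[0,0,0],[0,0,0],[0,0,0],[0,0,0]],"fingers":[-0.3,-0.5,-0.6,-0.8,-1,-1,-1]}' 15
python3 -c "
from rig import *
a=sense();print(a['torque'],a['ft_force'],a['width'])"
```

```text
time_s: 16.97
tcp_pos: [0.5543, -0.0311, 0.1272]
tool_rot: [0.064, 3.141, 0.0]
ft_force: [0.1, -0.4, 0.7]
width: 0.047
time_s: 17.55
tcp_pos: [0.5543, -0.0318, 0.1273]
tool_rot: [0.065, 3.14, -0.002]
ft_force: [-1.0, -1.8, 1.7]
width: 0.0137
[-0.35542397 -0.11866819 -0.0054341 ] [-1.04835377 -1.76700622  1.6609937 ] 0.013655157169471478
```

```bash
python3 -m handwheel '{"twist":[[0,0,-0.06],[0,0,-0.12],[0,0,-0.18],[0,0,-0.24],[0,0,-0.3],[0,0,-0.36],[0,0,-0.42],[0,0,-0.48]],"dp":[[0,0,0],[0,0,0],[0,0,0],[0,0,0],[0,0,0],[0,0,0],[0,0,0],[0,0,0]],"fingers":[-1,-1,-1,-1,-1,-1,-1,-1]}'
cat > st.py <<'E'
from h import *
from scipy.spatial.transform import Rotation as Ro
a=sense();R=Ro.from_rotvec(a["tool_rot"]).as_matrix()
print(a["tcp_pos"].round(4),"jaw",np.arctan2(R[1,1],R[0,1]).round(3),"tq",a["torque"].round(3),"F",a["ft_force"].round(1),"w",round(a["width"],4))
E
python3 st.py
```

```text
time_s: 18.22
tcp_pos: [0.5542, -0.0322, 0.1274]
tool_rot: [0.814, 3.034, -0.003]
ft_force: [-1.4, -3.4, 0.8]
width: 0.0139
[ 0.5542 -0.0322  0.1274] jaw 1.047 tq [-0.518 -0.061  0.057] F [-1.4 -3.4  0.8] w 0.0139
```

```bash
python3 -m handwheel '{"twist":[[0,0,-0.06],[0,0,-0.12],[0,0,-0.18],[0,0,-0.24],[0,0,-0.3],[0,0,-0.3]],"dp":[[0,0,0],[0,0,0],[0,0,0],[0,0,0],[0,0,0],[0,0,0]],"fingers":[-1,-1,-1,-1,-1,-1]}'; python3 st.py
```

```text
time_s: 18.72
tcp_pos: [0.5541, -0.0325, 0.1273]
tool_rot: [1.256, 2.879, -0.004]
ft_force: [-1.6, -4.6, 1.5]
width: 0.0139
[ 0.5541 -0.0325  0.1273] jaw 0.748 tq [-0.88   0.047 -0.068] F [-1.6 -4.6  1.5] w 0.0139
```

```bash
python3 -m handwheel '{"twist":[[0,0,-0.04],[0,0,-0.08],[0,0,-0.12],[0,0,-0.12]],"dp":[[0,-0.0005,0],[0,-0.001,0],[0,-0.001,0],[0,-0.001,0]],"fingers":[-1,-1,-1,-1]}'; python3 st.py
python3 -m handwheel '{"twist":[[0,0,-0.04],[0,0,-0.08],[0,0,-0.1],[0,0,-0.1]],"dp":[[0,0,0],[0,0,0],[0,0,0],[0,0,0]],"fingers":[-1,-1,-1,-1]}'; python3 st.py
```

```text
time_s: 19.05
tcp_pos: [0.554, -0.0326, 0.1271]
tool_rot: [1.423, 2.801, -0.002]
ft_force: [-1.6, -2.8, 1.5]
width: 0.0139
[ 0.554  -0.0326  0.1271] jaw 0.63 tq [-0.607  0.128  0.021] F [-1.6 -2.8  1.5] w 0.0139
time_s: 19.38
tcp_pos: [0.5539, -0.0327, 0.127]
tool_rot: [-1.561, -2.726, 0.002]
ft_force: [-2.7, -4.3, 1.0]
width: 0.014
[ 0.5539 -0.0327  0.127 ] jaw 0.531 tq [-0.804  0.278  0.003] F [-2.7 -4.3  1. ] w 0.014
```

```bash
python3 -m handwheel '{"twist":[[0,0,-0.03],[0,0,-0.06],[0,0,-0.06]],"dp":[[0,-0.0005,0],[0,-0.0005,0],[0,-0.0005,0]],"fingers":[-1,-1,-1]}'; python3 st.py
python3 -m handwheel '{"twist":[[0,0,-0.03],[0,0,-0.06],[0,0,-0.06]],"dp":[[0,0,0],[0,0,0],[0,0,0]],"fingers":[-1,-1,-1]}'; python3 st.py
python3 -m handwheel '{"twist":[[0,0,-0.03],[0,0,-0.06],[0,0,-0.06]],"dp":[[0,0,0],[0,0,0],[0,0,0]],"fingers":[-1,-1,-1]}'; python3 st.py
```

```text
time_s: 19.63
tcp_pos: [0.5538, -0.0327, 0.1269]
tool_rot: [-1.642, -2.678, 0.001]
ft_force: [-2.2, -2.9, 2.1]
width: 0.0143
[ 0.5538 -0.0327  0.1269] jaw 0.471 tq [-0.699  0.331  0.068] F [-2.2 -2.9  2.1] w 0.0143
time_s: 19.88
tcp_pos: [0.5538, -0.0328, 0.1269]
tool_rot: [-1.72, -2.629, 0.001]
ft_force: [-2.9, -4.1, 2.1]
width: 0.0142
[ 0.5538 -0.0328  0.1269] jaw 0.412 tq [-0.802  0.381  0.29 ] F [-2.9 -4.1  2.1] w 0.0142
time_s: 20.13
tcp_pos: [0.554, -0.033, 0.127]
tool_rot: [1.798, 2.576, -0.002]
ft_force: [-2.5, -4.3, 1.5]
width: 0.0143
[ 0.554 -0.033  0.127] jaw 0.352 tq [-0.858  0.375  0.426] F [-2.5 -4.3  1.5] w 0.0143
```

The wrist moment jumped from 0.05 to 0.43 N m, so the end stop is reached. I release and check.

```bash
python3 -m handwheel '{"twist":[[0,0,0],[0,0,0],[0,0,0],[0,0,0],[0,0,0],[0,0,0],[0,0,0]],"dp":[[0,0,0],[0,0,0],[0,0,0],[0,0,0],[0,0,0],[0,0,0],[0,0,0]],"fingers":[-0.6,-0.4,-0.2,0,0,0,0]}'
python3 -m handwheel '{"twist":[[0,0,0],[0,0,0],[0,0,0],[0,0,0],[0,0,0],[0,0,0],[0,0,0]],"dp":[[0,0,0.005],[0,0,0.02],[0,0,0.04],[0,0,0.05],[0,0,0.05],[0,0,0.05],[0,0,0.05]],"fingers":[0,0,0,0,0,0,0]}'
python3 st.py
python3 - <<'E'
from w import *
a,s,P=wcloud()
def bar(P):
    b=P[(P[...,2]>.139)&(P[...,2]<.152)&(np.hypot(P[...,0]-.554,P[...,1]+.031)<.03)]
    return len(b),cv2.minAreaRect(b[:,:2].astype(np.float32)),b.mean(0)
print(bar(P))
for n in("scene","side"): print(n,bar(cloud(snapshot(n))))
cv2.imwrite("pics/w5.png",s["img"][:,:,::-1])
E
```

```text
time_s: 20.72
tcp_pos: [0.5543, -0.0323, 0.127]
tool_rot: [-1.8, -2.575, -0.001]
ft_force: [-0.1, 0.0, 0.4]
width: 0.0468
time_s: 21.3
tcp_pos: [0.5538, -0.0325, 0.1761]
tool_rot: [-1.8, -2.573, 0.001]
ft_force: [0.3, -1.0, -0.0]
width: 0.0472
[ 0.5538 -0.0325  0.1761] jaw 0.35 tq [ 0.042 -0.111  0.053] F [ 0.3 -1.  -0. ] w 0.0472
(1235, ((0.5543115139007568, -0.03174775093793869), (0.013985483907163143, 0.04353594407439232), 26.266170501708984), array([ 0.55386627, -0.03069084,  0.14521589]))
scene (84, ((0.5531964302062988, -0.029934292659163475), (0.017835155129432678, 0.04395498335361481), 26.076444625854492), array([ 0.55655072, -0.03017825,  0.14373054]))
side (44, ((0.5531427264213562, -0.03069315478205681), (0.013851277530193329, 0.0499594546854496), 26.57069206237793), array([ 0.55158761, -0.0288961 ,  0.14472057]))
```

View pics/w5.png

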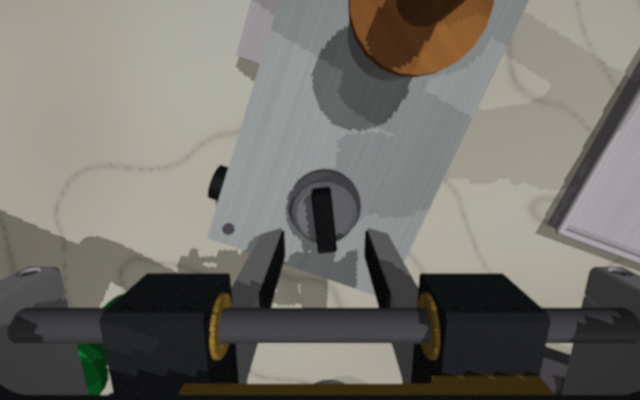

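The wrist view shows the bar at (325,218). It stayed about 6° short of the over-twisted jaws, so it is against its stop, having turned 1.07 rad. I retreat and do a last check.

```bash
python3 -m handwheel '{"twist":[[0,0,0],[0,0,0],[0,0,0],[0,0,0],[0,0,0],[0,0,0],[0,0,0]],"dp":[[0,0,0.03],[0,0,0.06],[0,0,0.09],[0,0,0.12],[0,0,0.12],[0,0,0.12],[0,0,0.12]],"fingers":[0,0,0,0,0,0,0]}'
python3 - <<'E'
from h import *
import pickle
A=pickle.load(open("s.pkl","rb"))["scene"]; B=snapshot("scene")
W0,W=cloud(A),cloud(B)
for nm,x,y,z in(("tamper",.469,.284,(.09,.12)),("canister",None,None,None),("cutter",None,None,None)):
    pass
for nm,(u,v,w,h) in dict(tamper=(420,190,40,48),canister=(422,250,45,55),cutter=(170,218,45,45)).items():
    f=lambda M:[M[v:v+h,u:u+w][M[v:v+h,u:u+w,2]>.02].mean(0).round(4)]
    print(nm,f(W0),f(W))
d=np.hypot(W[...,0]-.554,W[...,1]-.109); p=W[(d>.02)&(d<.036)&(W[...,2]>.163)&(W[...,2]<.18)]; print("collar",np.median(p[:,2]))
b=W[(W[...,2]>.139)&(W[...,2]<.152)&(np.hypot(W[...,0]-.554,W[...,1]+.031)<.03)]; print(cv2.minAreaRect(b[:,:2].astype(np.float32)),np.median(b[:,2]))
close_job()
E
```

```text
time_s: 22.03
tcp_pos: [0.5539, -0.0325, 0.2955]
tool_rot: [-1.8, -2.573, 0.001]
ft_force: [0.4, 0.1, -1.3]
width: 0.0469
tamper [array([0.4799, 0.2826, 0.0628])] [array([0.4799, 0.2826, 0.0625])]
canister [array([0.6872, 0.2957, 0.0825])] [array([0.6873, 0.2957, 0.0824])]
cutter [array([ 0.6653, -0.3113,  0.035 ])] [array([ 0.6654, -0.3113,  0.0351])]
collar 0.1706731105811928
((0.554499626159668, -0.028799543157219887), (0.017957834526896477, 0.04357616603374481), 26.657752990722656) 0.14352745625117252
the job is handed in; nothing more can be done
```

The job was done in the order asked and handed in at about 22 s of the 72 s allowed. `close_job()` gives no verdict.

- **Stop button:** I pressed it until it bottomed out, 8 mm down at up to 13.5 N. It sprang back to 0.144 m.
- **Pusher:** I lowered the brown collared pusher slowly into the feed tube until its collar took about 5 N, then released it. The collar top reads 0.1707 m (0.170 m expected when home).
- **Reset:** I turned the head clockwise until the wrist torque rose from about 0.05 to 0.43 N m. The bar turned about 1.07 rad and did not follow the last 0.1 rad of jaw travel, so it is against its end stop. The fixed cameras agree within about half a degree.
- **Bystanders:** the tamper, canister and cutter are unmoved to within 0.3 mm.

**Disagreements:** the wrist and fixed cameras disagreed by up to about 3 mm in y. I gripped the pusher about 6 mm higher than the suggested point. Neither mattered in the end.

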